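# Fit the full gas cartridge to the stove

### The job

Two of the three gas cartridges on the wire rack are used up and look just like the full one. Find the full one by its weight, lay it in the stove's sloping bay with its valve toward the brass regulator, and pull the red lever over toward you to its stop to lock it in. Leave the two used-up cartridges lying in the rack, and leave the mug, the spice jar and the two coffee capsules near the rack where they stand.

Things in the scene. Friction and masses are not known exactly. Their poses are not given: they have to be found in the camera images.
- cartridge_a: one of three look-alike gas cartridges: white can, green band, 57 mm in diameter, 115 mm long. Origin on its axis, 55 mm from the flat base, 60 mm from the end of the 31 mm valve collar (a red stem stands beyond); x axis from base to valve. It starts level in the rack, valve end away from the robot. Used up it weighs 80 to 120 g, full 320 to 350 g
- cartridge_b: another of the three cartridges, same size, look, frame and lie; any of them can be the full one
- cartridge_c: another of the three cartridges, same size, look, frame and lie; any of them can be the full one
- rack: fixed steel wire rack, 276 mm long (y), 136 mm deep (x), origin under its centre. Three level cradles side by side at y = 95, 0, -95 mm, each of two 6 mm rails 30 mm apart along x. A cartridge in a cradle has its origin at x about 0, z = 46 mm, its axis along x
- stove: fixed compact cassette stove, 210 mm deep (x, to the back), 300 mm wide (y, to the left), origin under its centre. Burner deck on the right (70 mm high, 97 mm over the pan support, y = -152 to 8 mm), open cartridge bay on the left, sloping down to the back
- bay_seat (a point): where a locked cartridge's origin lies, 88 mm above the worktop. Its x axis points to the regulator and 30 degrees downward: the cartridge lies along it on two sloping rails 36 mm apart; z is square to the bay. Lever up, there are 9 mm of play: lay it with its origin at x = -11 to -3 mm (-7 is the middle). Open to both sides; clear of the deck by 43 mm
- lock_lever (a joint): red locking lever at the high front end of the bay, rad: at 0 it stands square to the sloping bay; it grows as its bar swings over toward the robot, stop at 1.5, about in line with the cartridge. Its cam drives a pusher plate 13 mm against the base of the cartridge
- lever_tip (a point): middle of the lever's red cross bar, 14 mm thick and 54 mm long, parallel to the stove's y, 75 mm from the pivot
- lever_pivot (a point): the lever's hinge axis (along the stove's y), 134 mm above the worktop, 92 mm from bay_seat
- regulator (a joint): travel of the sprung brass regulator face at the low back end of the bay, m: 0 at rest, about 0.003 when a locked cartridge presses it back
- mug: white dotted mug, 91 mm high, standing at the left of the rack, origin under its centre
- spice_jar: spice jar with a dark cap, 41 mm in diameter, 105 mm high, at the left, origin under its centre
- capsule_brown: brown coffee capsule, 53 mm in diameter, 33 mm high, origin under its centre
- capsule_green: green coffee capsule, 53 mm in diameter, 33 mm high, origin under its centre

How it is judged:
By the outcome, as a careful person would: the job done as asked, in the order asked, and still so for the second after the job is handed in, with the robot touching nothing.
It also fails if it takes over 67 s, if anything falls off the work surface, if the arm or the gripper's body presses on something with over 40 N, if the wrist force passes 120 N, or if a joint passes its speed limit or range.

### The arm

A 7-joint arm with a two-finger parallel gripper is mounted at the origin on a cart in front of the work surface, level with it; the furniture and walls round the work are solid. World frame = base frame: x ahead of the robot, y to its left, z up, the work surface at z = 0. Lengths are in m, angles in rad, forces in N, time in s.
With the tool pointing down it reaches from about 0.425 to 0.925 m from the base axis. Payload 6.8 kg.
Tool frame: the origin (TCP) lies at the very end of the fingers, on their centre line; the grasp point (between the pads) lies 19 mm behind it; z points along the fingers, y is the line along which they close (so a half turn about z gives the same grasp; the last joint's range is limited). The gripper opens to 85 mm and grips with 20 to 120 N. Pads are 22 mm wide; open, the fingers measure 114 mm over their backs; the gripper's body (76 mm by 85 mm) begins 54 mm behind the grasp point. The pads swing forward as they close: fully open they stand 13 mm farther back than shut.
Start: joints at [-1.296, 0.477, 0.022, 1.555, -0.011, 1.109, -0.083], TCP at [0.252, 0.626, 0.231] pointing down, gripper open.
Joint ranges: [-2.96, 2.96], [-0.34, 2.1], [-1.41, 1.46], [0.24, 2.44], [-1.37, 4.51], [0.17, 1.92], [-2.96, 2.96]. Speed limits (rad/s): [2.39, 2.39, 3.14, 3.14, 3.14, 3.14, 3.14].

### API

Orientations are given as a rotation vector (axis times angle).
In Python, from bench import r gives the robot as it stands. The module is installed in compiled form; this text tells all that it offers.
- The arm moves only by the tool servo_tool, never from a script. Its argument "commands" is a list of rows, each a list of 7 numbers: the turn, a rotation vector about the world's x, y, z in degrees, then the shift along the world's x, y, z in mm, then the closure, from 0 (fully open) to 1 (shut). A call has 1 to 5 rows; each row is the pose to reach, as a shift and turn from the pose commanded when the call began; what a row does not reach only later rows make up. A row lasts 1/12 s, in which the tool goes at most 41.7 mm and 7.16 degrees, less where a joint would pass 70% of its speed; a pose out of reach is approached as far as the arm can. A call with a gripper value outside its range is refused whole. The fingers move at their own pace and stop on an object; "force" is the grip in N (left out, the last holds). Time passes only in rows, so rows that repeat a pose let the fingers close. It gives the time, the measured TCP pose, the force, the opening and the grip force at its end, in the units of the state.
- r.get_obs(): the state, without advancing time (a new reading comes with each control period).
- r.grab_frame(name): name is "scene" or "top" or "wrist"; returns (picture, depth): 400x640x3 uint8, blue, green, red; 400x640 float32, m along the optical axis (not along the pixel's ray), 0 where there is no reading.
- r.camera_info(name): a dict with "vertical_fov" (degrees; the focal length in pixels is half the picture's height over the tangent of half this angle, whatever the lens; pixels are square), "cx", "cy" (the principal point, pixels), "D" ([k1, k2, p1, p2, k3] as OpenCV has them; the pictures are not rectified), "cam_to_world" (4x4, takes a point from camera to world coordinates); the wrist camera has in their place "T_tool_cam" (4x4, takes a point from camera to tool coordinates, whose origin is the TCP and whose axes are the flange's). Camera axes: x right, y up, looking along -z (the intrinsics and any distortion apply to the point x, -y, -z); pixel columns grow to the right and rows downward; lengths in m; the calibration is good to about 2 mm. A picture is of the moment at which its call begins: read the wrist's pose just before it. camera_info takes no time and is no camera call.
- r.hand_in(): hands the job in; it is judged then, once.
The state is a dict: "clock": time; "joints": joint angles; "qvel": joint speeds; "tau": joint torques, N m; "tcp_pos": TCP position; "orientation": TCP orientation; "contact_force": force on the tool from outside, world axes, zero at the start; "moment": the same for the moment, N m; "grip_width": finger opening in m; "gripper_force": force on a finger pad.
Only numpy, scipy, OpenCV 4.12 (cv2) and the standard library are available. Lean on these libraries where they do the work, as an engineer would, in place of code of your own. Each camera call takes 0.05 s, during which the arm holds its last target. There are 200 camera calls.

## Working session

There is one attempt and no reset: what is moved stays moved. The work goes in short steps, Python scripts to look and compute and a tool call to move; the robot and the scene stay as the last step left them, time stands still between calls to the robot, and variables do not carry over. Pictures are saved under pics/ and viewed, at most 10 in all, crops included, and the job is handed in when it is done.

Besides the shell and the picture viewer there is one more tool, called after "Request:" as name([rows], argument=value, ...), one row to a line, values as JSON. servo_tool: Moves the arm, as the interface text tells. Its arguments: {"type":"object","properties":{"commands":{"type":"array"},"force":{"type":"number"}},"required":["commands"]}

```bash
mkdir -p pics
cat > h.py <<'E'
import numpy as np, cv2
from bench import r
from scipy.spatial.transform import Rotation as R
def cloud(name):
    o=r.get_obs(); im,d=r.grab_frame(name); c=r.camera_info(name)
    h,w=d.shape; f=h/2/np.tan(np.radians(c["vertical_fov"])/2)
    K=np.array([[f,0,c["cx"]],[0,f,c["cy"]],[0,0,1]])
    u,v=np.meshgrid(np.arange(w),np.arange(h))
    p=cv2.undistortPoints(np.stack([u,v],-1).reshape(-1,1,2).astype(np.float64),K,np.array(c["D"],float)).reshape(h,w,2)
    P=np.stack([p[...,0]*d,-p[...,1]*d,-d],-1)
    if name=="wrist":
        T=np.eye(4);T[:3,:3]=R.from_rotvec(o["orientation"]).as_matrix();T[:3,3]=o["tcp_pos"];T=T@c["T_tool_cam"]
    else: T=np.array(c["cam_to_world"])
    W=P@T[:3,:3].T+T[:3,3]; W[d==0]=np.nan
    return im,W
E
python3 - <<'E'
from h import *
for n in ("top","scene"):
    im,W=cloud(n); cv2.imwrite(f"pics/{n}0.png",im); np.save(f"{n}0.npy",W)
o=r.get_obs(); print(o)
E
```

```text
{'clock': 0.1, 'joints': array([-1.29611731,  0.47776385,  0.02235463,  1.55632448, -0.01151452,
        1.10932973, -0.08310199]), 'qvel': array([ 0.00135276, -0.00125904,  0.0003291 , -0.00279196,  0.00080436,
        0.00015389, -0.00120993]), 'tau': array([ 4.71425956e-03, -5.97762573e+01,  1.61384013e+00, -2.81957549e+01,
        1.28214262e-02,  5.01982140e-03, -1.40664116e-05]), 'tcp_pos': array([0.25192652, 0.62565122, 0.23040392]), 'orientation': array([-5.97562446e-01, -3.08402618e+00,  2.64588317e-03]), 'contact_force': array([-0.85844781, -0.60418079, -0.46735553]), 'moment': array([ 0.01491891,  0.0881033 , -0.00349175]), 'gripper_force': 0.0, 'grip_width': 0.08543532898024306}
```

View pics/top0.png

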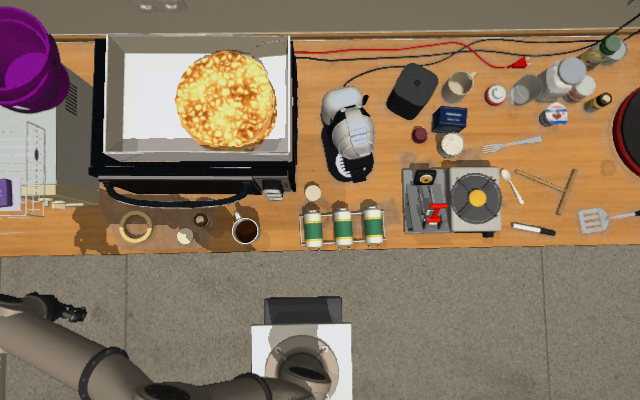

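View pics/scene0.png

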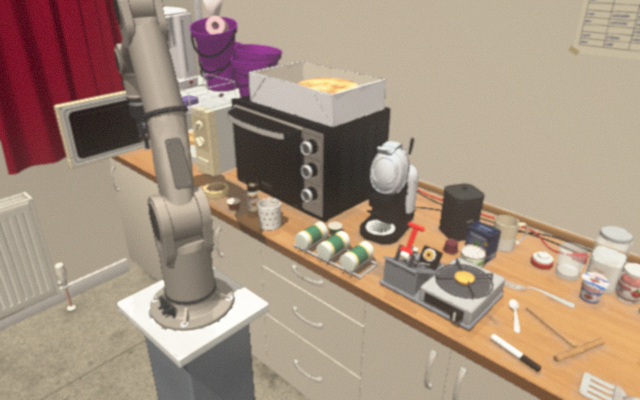

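The top view shows three cartridges in the rack at about (313,229), (343,227) and (373,225), the stove at (452,200) with its red lever at (437,213), the mug at (245,230), and capsules at (313,191) and (185,236). Next I measure them.

Run:
```python
from h import *
W=np.load("top0.npy"); im=cv2.imread("pics/top0.png")
def p(u,v): return np.round(np.nanmedian(W[v-1:v+2,u-1:u+2].reshape(-1,3),0),4)
for n,q in dict(table=(290,235),table2=(390,240),baseA=(313,229),B=(343,227),C=(373,225),caps=(313,191),mug=(245,222),deck=(495,180),reg=(425,178)).items(): print(n,p(*q))
hsv=cv2.cvtColor(im,cv2.COLOR_BGR2HSV)
g=(hsv[...,0]>40)&(hsv[...,0]<90)&(hsv[...,1]>90)
uu,vv=np.meshgrid(np.arange(640),np.arange(400))
roi=(uu>295)&(uu<390)&(vv>200)&(vv<255)
n,l,s,c=cv2.connectedComponentsWithStats((g&roi).astype(np.uint8))
for i in range(1,n):
    if s[i,4]>20: Q=W[l==i]; print("green",s[i],np.nanmin(Q,0).round(3),np.nanmax(Q,0).round(3),np.nanmedian(Q,0).round(4))
# cans: high points
m=roi&(W[...,2]>0.055)
n,l,s,c=cv2.connectedComponentsWithStats(m.astype(np.uint8))
for i in range(1,n):
    if s[i,4]>20:
        Q=W[l==i]; print("can",s[i,4],np.nanpercentile(Q,2,axis=0).round(3),np.nanpercentile(Q,98,axis=0).round(3))
        print(cv2.minAreaRect(Q[:,:2].astype(np.float32)))
red=((hsv[...,0]<8)|(hsv[...,0]>172))&(hsv[...,1]>150)&(uu>415)&(uu<450)&(vv>195)&(vv<235)
Q=W[red];print("red",len(Q),np.nanpercentile(Q,[2,50,98],axis=0).round(3)); print(Q[Q[:,2].argsort()[::-1]][:25:3].round(3))
# stove deck
m=(abs(W[...,2]-.07)<.005)&(uu>400)&(uu<510)&(vv>155)&(vv<245)
Q=W[m][:,:2].astype(np.float32);print("deck",len(Q),cv2.minAreaRect(Q))
m=(W[...,2]>.02)&(uu>398)&(uu<510)&(vv>160)&(vv<240)
Q=W[m][:,:2].astype(np.float32);print("stove",len(Q),cv2.minAreaRect(Q), np.percentile(Q,[1,99],axis=0))
cv2.imwrite("pics/st0.png",cv2.resize(im[150:260,290:510],None,fx=3.6,fy=3.6,interpolation=cv2.INTER_CUBIC))
```

```text
table [ 0.436   0.0292 -0.0009]
table2 [ 0.4136 -0.2956  0.0028]
baseA [ 0.4509 -0.0448  0.0744]
B [ 0.4553 -0.138   0.0748]
C [ 0.4599 -0.2316  0.0735]
caps [ 0.5745 -0.0478  0.0331]
mug [0.4791 0.17   0.0362]
deck [ 0.5911 -0.6124  0.0959]
reg [ 0.6044 -0.3999  0.0712]
green [365 219  17  16 245] [ 0.432 -0.26   0.051] [ 0.479 -0.208  0.081] [ 0.4541 -0.2314  0.0707]
green [335 221  17  16 244] [ 0.427 -0.165  0.052] [ 0.474 -0.114  0.082] [ 0.4499 -0.138   0.0708]
green [305 223  17  16 247] [ 0.423 -0.07   0.054] [ 0.47  -0.02   0.084] [ 0.4477 -0.0448  0.0706]
can 584 [ 0.407 -0.258  0.056] [ 0.514 -0.208  0.08 ]
((0.4627799093723297, -0.232981875538826), (0.11520632356405258, 0.054463282227516174), 2.479868173599243)
can 582 [ 0.403 -0.164  0.057] [ 0.509 -0.114  0.08 ]
((0.4583718776702881, -0.13834866881370544), (0.11464298516511917, 0.0538216233253479), 3.2559118270874023)
can 589 [ 0.399 -0.07   0.057] [ 0.508 -0.02   0.08 ]
((0.45398589968681335, -0.04429268836975098), (0.11472893506288528, 0.05357034504413605), 2.547358751296997)
red 199 [[ 0.465 -0.429  0.11 ]
 [ 0.489 -0.403  0.178]
 [ 0.511 -0.38   0.212]]
[[ 0.507 -0.392  0.213]
 [ 0.503 -0.421  0.212]
 [ 0.504 -0.398  0.211]
 [ 0.504 -0.41   0.211]
 [ 0.501 -0.407  0.21 ]
 [ 0.509 -0.419  0.21 ]
 [ 0.507 -0.422  0.21 ]
 [ 0.504 -0.416  0.209]
 [ 0.51  -0.399  0.208]]
deck 2214 ((0.535332441329956, -0.4915899336338043), (0.29035720229148865, 0.21505437791347504), 88.5714340209961)
stove 5899 ((0.5291996598243713, -0.4872840940952301), (0.3009810447692871, 0.225661963224411), 89.74322509765625) [[ 0.4317496  -0.63244309]
 [ 0.6369762  -0.34673791]]
```

View pics/st0.png

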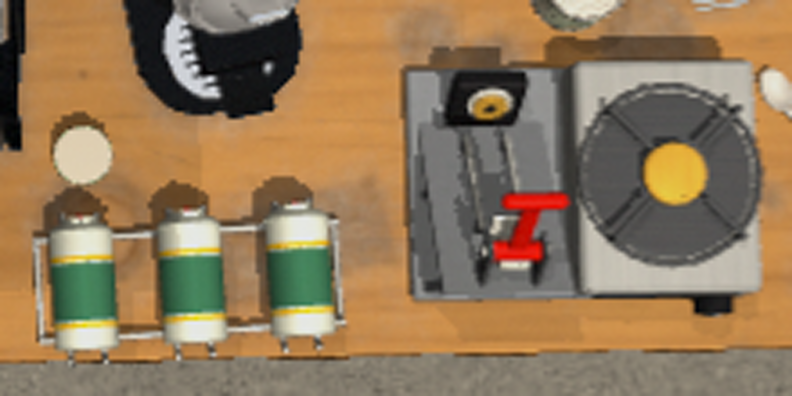

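The crop confirms it. The cartridge origins are near (0.4515,-0.0445), (0.456,-0.1385) and (0.460,-0.233), with the rack yawed about +2.7°. The regulator is at crop (485,103) and the lever bar at (535,200), about (0.505,-0.405,0.20), which agrees with the heights given. I'm starting to move.

Request:
servo_tool([
  [0, 0, 5, 22, -34, 0, 0],
  [0, 0, 10, 44, -68, 0, 0],
  [0, 0, 15, 66, -102, 0, 0],
  [0, 0, 20, 88, -136, 0, 0],
  [0, 0, 24.6, 110, -170, 0, 0],
], force=40)

```text
clock: 0.52
tcp_pos: [0.3627, 0.4542, 0.2309]
orientation: [0.08, -3.14, 0.001]
contact_force: [0.9, -0.2, -0.3]
grip_width: 0.0849
gripper_force: 0.0
```

Request:
servo_tool([
  [0, 0, 0, 14, -38, 0, 0],
  [0, 0, 0, 28, -76, 0, 0],
  [0, 0, 0, 38, -115, 0, 0],
  [0, 0, 0, 46, -155, 0, 0],
  [0, 0, 0, 54, -195, 0, 0],
])

```text
clock: 0.93
tcp_pos: [0.4162, 0.259, 0.2311]
orientation: [0.073, -3.14, 0.0]
contact_force: [1.3, -0.1, 0.5]
grip_width: 0.0854
gripper_force: 0.0
```

Request:
servo_tool([
  [0, 0, 0, 8, -40, 0, 0],
  [0, 0, 0, 14, -80, 0, 0],
  [0, 0, 0, 20, -120, 0, 0],
  [0, 0, 0, 26, -160, 0, 0],
  [0, 0, 0, 30, -200, 0, 0],
])

```text
clock: 1.35
tcp_pos: [0.446, 0.0591, 0.2313]
orientation: [-0.073, 3.141, 0.0]
contact_force: [0.4, -0.2, -0.6]
grip_width: 0.0855
gripper_force: 0.0
```

Request:
servo_tool([
  [0, 0, 0, 2, -40, 0, 0],
  [0, 0, 0, 4, -80, -10, 0],
  [0, 0, 0, 6, -103.5, -40, 0],
  [0, 0, 0, 6, -103.5, -60, 0],
  [0, 0, 0, 6, -103.5, -60, 0],
])

```text
clock: 1.77
tcp_pos: [0.4491, -0.0441, 0.1681]
orientation: [0.067, -3.134, 0.001]
contact_force: [-0.6, 0.7, -0.6]
grip_width: 0.0854
gripper_force: 0.0
```

Run:
```python
from h import *
im,W=cloud("wrist"); cv2.imwrite("pics/w1.png",im); o=r.get_obs(); print(o["joints"].round(2),o["tcp_pos"])
z=W[...,2]
m=(z>.05)&(z<.085)&(W[...,0]<.56)
n,l,s,c=cv2.connectedComponentsWithStats(m.astype(np.uint8))
for i in range(1,n):
    if s[i,4]>800:
        Q=W[l==i]; print(s[i],np.percentile(Q,[1,50,99],axis=0).round(4).tolist(),cv2.minAreaRect(Q[:,:2].astype(np.float32)))
```

```text
[-0.32  0.19  0.31  2.14 -0.08  0.82  1.66] [ 0.45032914 -0.04278511  0.16983351]
[ 181  141   72  120 6663] [[0.3995, -0.1628, 0.0511], [0.4452, -0.1323, 0.0704], [0.5021, -0.1108, 0.0748]] ((0.45688924193382263, -0.1379997432231903), (0.11530681699514389, 0.054800309240818024), 2.702016830444336)
[ 288  141   62  121 6638] [[0.3952, -0.0713, 0.0524], [0.4429, -0.0441, 0.0707], [0.5024, -0.0173, 0.0748]] ((0.4525391459465027, -0.043981462717056274), (0.11544634401798248, 0.055247336626052856), 2.425447940826416)
[  69  142   88  121 7593] [[0.4041, -0.2529, 0.0508], [0.4524, -0.2223, 0.07], [0.5127, -0.2053, 0.0749]] ((0.46166062355041504, -0.2305717021226883), (0.1154618188738823, 0.0513758584856987), 2.7840633392333984)
[ 494  166   86   89 2325] [[0.4084, 0.124, 0.0505], [0.4338, 0.13, 0.0695], [0.4799, 0.163, 0.0847]] ((0.4408843219280243, 0.14132697880268097), (0.033607542514801025, 0.07901139557361603), 71.77549743652344)
[ 530  177   88   82 3474] [[0.4159, 0.1596, 0.0505], [0.4572, 0.1964, 0.0697], [0.485, 0.2031, 0.0846]] ((0.4542106091976166, 0.1826680600643158), (0.041461486369371414, 0.0737326368689537), 71.7714614868164)
```

View pics/w1.png

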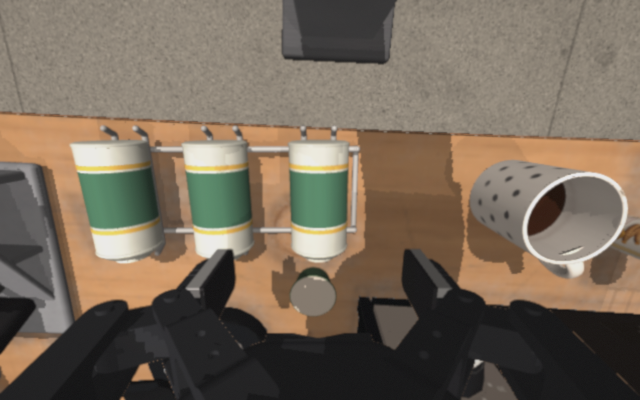

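The wrist view shows A at (320,200), the side wire of the rack at (355,190) just beside it, the green capsule at (313,290) and the mug at (545,215). I'll check the side wire's height before the fingers go down there.

Run:
```python
from h import *
im,W=cloud("wrist")
for v in range(160,230,10):
    s=W[v,346:362]; k=np.nanargmax(s[3:,2])+3; print(v,s[k].round(4), (s[:,2]*1000).round(0))
for u in (165,175,262,275): 
  for a,b in((140,160),(222,240)):
    s=W[a:b,u]; k=np.nanargmax(s[:,2]); print(u,s[k].round(4))
```

```text
160 [ 0.4177 -0.0047  0.0064] [54. 51.  0.  1.  1. -1.  5.  6.  5.  6.  6.  1. -0. -1.  0.  0.]
170 [ 0.4285 -0.0061  0.0073] [55. -1.  0.  1. -1.  4.  5.  7.  5.  6.  4. -0. -1.  1. -1. -1.]
180 [ 0.4397 -0.0063  0.0071] [54. -0. -1. -1. -0.  4.  7.  6.  7.  6.  3. -0. -0. -0. -0.  0.]
190 [ 0.451  -0.0031  0.0064] [52. -1.  0. -1. -1.  5.  6.  6.  6.  4. -2. -1. -0. -0. -0. -1.]
200 [ 0.4625 -0.0034  0.007 ] [ 0. -1. -1. -1. -2.  5.  6.  7.  6.  4. -1. -1. -0.  1. -0. -1.]
210 [ 0.4745 -0.0035  0.0061] [-1. -0. -0. -2.  4.  6.  6.  6.  5. -1. -0. -1. -1. -0. -0.  1.]
220 [ 0.4864 -0.0014  0.0064] [ 0. -0.  0. -2.  5.  6.  6.  6.  6. -1. -0. -0. -1. -1. -0. -1.]
165 [ 0.4123 -0.2033  0.0159]
165 [ 0.5047 -0.2131  0.0151]
175 [ 0.4119 -0.1933  0.0154]
175 [ 0.5028 -0.2016  0.0156]
262 [ 0.4076 -0.1036  0.0151]
262 [ 0.4965 -0.1045  0.0148]
275 [ 0.4058 -0.0898  0.0172]
275 [ 0.4966 -0.0897  0.0159]
```

Request:
servo_tool([
  [0, 0, 0, -1, -1, -35, 0.12],
  [0, 0, 0, -1, -1, -75, 0.12],
  [0, 0, 0, -1, -1, -110, 0.12],
  [0, 0, 0, -1, -1, -140, 0.12],
  [0, 0, 0, -1, -1, -140, 0.12],
])

```text
clock: 2.28
tcp_pos: [0.449, -0.0417, 0.0282]
orientation: [0.078, -3.134, -0.001]
contact_force: [-0.9, -1.0, -0.6]
grip_width: 0.0749
gripper_force: 0.0
```

Request:
servo_tool([
  [0, 0, 0, 0, 0, 0, 0.6],
  [0, 0, 0, 0, 0, 0, 0.6],
  [0, 0, 0, 0, 0, 0, 0.6],
  [0, 0, 0, 0, 0, 0, 0.6],
  [0, 0, 0, 0, 0, 0, 0.6],
], force=40)

```text
clock: 2.7
tcp_pos: [0.4526, -0.0436, 0.0335]
orientation: [-0.073, 3.137, 0.0]
contact_force: [-2.6, -2.6, 11.0]
grip_width: 0.053
gripper_force: 55.0
```

Gripping narrower than 57 mm with an upward force means the pads sit about 10 mm above the axis. I'll open, go down 9 mm and grip again.

Request:
servo_tool([
  [0, 0, 0, 0, 0, 0, 0.12],
  [0, 0, 0, 0, 0, 0, 0.12],
  [0, 0, 0, -1, 0, -9, 0.12],
  [0, 0, 0, -1, 0, -9, 0.12],
  [0, 0, 0, -1, 0, -9, 0.12],
])

```text
clock: 3.12
tcp_pos: [0.4497, -0.0431, 0.0218]
orientation: [0.074, -3.14, -0.0]
contact_force: [-0.4, 0.3, 0.3]
grip_width: 0.0753
gripper_force: 0.0
```

Request:
servo_tool([
  [0, 0, 0, 0, 0, 0, 0.6],
  [0, 0, 0, 0, 0, 0, 0.6],
  [0, 0, 0, 0, 0, 0, 0.6],
  [0, 0, 0, 0, 0, 0, 0.6],
  [0, 0, 0, 0, 0, 0, 0.6],
], force=35)

```text
clock: 3.53
tcp_pos: [0.4501, -0.0439, 0.0226]
orientation: [-0.072, 3.141, -0.001]
contact_force: [-1.5, -1.7, 5.1]
grip_width: 0.0537
gripper_force: 35.8
```

Request:
servo_tool([
  [0, 0, 0, 0, 0, 0, 0.12],
  [0, 0, 0, 0, 0, 0, 0.12],
  [0, 0, 0, 0, 0, -6, 0.12],
  [0, 0, 0, 0, 0, -6, 0.12],
  [0, 0, 0, 0, 0, -6, 0.12],
])

```text
clock: 3.95
tcp_pos: [0.4498, -0.0432, 0.0158]
orientation: [0.073, -3.14, -0.0]
contact_force: [-0.8, -0.0, -0.7]
grip_width: 0.0751
gripper_force: 0.0
```

Request:
servo_tool([
  [0, 0, 0, 0, 0, 0, 0.6],
  [0, 0, 0, 0, 0, 0, 0.6],
  [0, 0, 0, 0, 0, 0, 0.6],
  [0, 0, 0, 0, 0, 0, 0.6],
  [0, 0, 0, 0, 0, 0, 0.6],
])

```text
clock: 4.37
tcp_pos: [0.4501, -0.0439, 0.0166]
orientation: [-0.072, 3.141, -0.001]
contact_force: [-0.9, -2.5, 7.0]
grip_width: 0.054
gripper_force: 35.9
```

Run:
```python
from h import *
for i in range(3):
    im,W=cloud("wrist"); o=r.get_obs(); print(o["contact_force"],o["grip_width"],o["gripper_force"],o["tcp_pos"])
cv2.imwrite("pics/w2.png",im)
```

```text
[-1.03887654 -2.21021807  6.1476591 ] 0.05394417962368424 35.948194451630116 [ 0.45014632 -0.04387042  0.01659991]
[-0.66298603 -1.75149654  6.17998079] 0.05391052554458213 35.94833929091692 [ 0.45017998 -0.04388033  0.01661454]
[-2.42564038 -2.43126928  5.49119415] 0.054052283252095566 35.948436073958874 [ 0.45013144 -0.04388954  0.01659659]
```

View pics/w2.png

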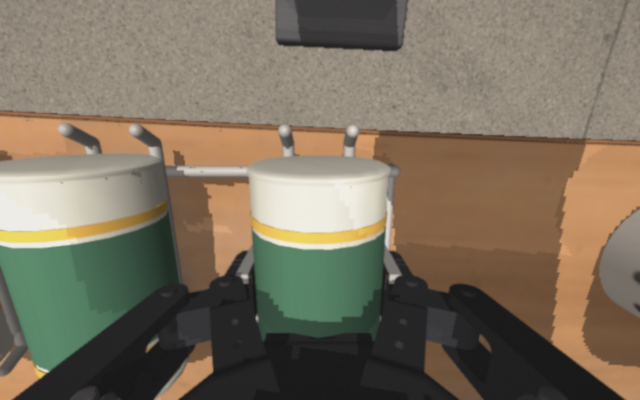

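The width reading hardly changes with height, so it is a pad offset: the fingers hold the can's sides squarely. Now I lift it and weigh.

Request:
servo_tool([
  [0, 0, 0, 0, 0, 10, 0.6],
  [0, 0, 0, 0, 0, 25, 0.6],
  [0, 0, 0, 0, 0, 40, 0.6],
  [0, 0, 0, 0, 0, 40, 0.6],
  [0, 0, 0, 0, 0, 40, 0.6],
])

```text
clock: 4.93
tcp_pos: [0.4506, -0.0429, 0.0568]
orientation: [-0.074, 3.139, 0.001]
contact_force: [1.2, -0.1, -5.2]
grip_width: 0.054
gripper_force: 53.5
```

```bash
cat > wt.py <<'E'
from h import *
F=[];
for i in range(10): r.grab_frame("wrist"); o=r.get_obs(); F.append(np.r_[o["contact_force"],o["moment"]])
print(np.mean(F,0).round(2),np.std(F,0).round(2),o["tcp_pos"].round(4),o["grip_width"],o["clock"],o["tau"].round(2),o["joints"].round(3))
E
python3 wt.py
```

```text
[-0.06 -0.08 -3.51 -0.11  0.07  0.02] [0.46 0.55 0.53 0.09 0.16 0.02] [ 0.45   -0.0434  0.0561] 0.053358144265665416 5.4333 [ 1.000e-02 -4.210e+01  3.690e+00 -1.648e+01  0.000e+00  0.000e+00
 -0.000e+00] [-0.259  0.399  0.26   2.228 -0.196  0.536  1.768]
```

A reads −3.5 N against about −0.3 N unloaded, which is roughly 330 g. That makes A the full one. I'll raise it and carry it toward the stove.

Request:
servo_tool([
  [0, 0, 0, 0, 0, 38, 0.6],
  [0, 0, 0, 0, 0, 76, 0.6],
  [0, 0, 0, 5, -10, 115, 0.6],
  [0, 0, 0, 10, -30, 150, 0.6],
  [0, 0, 0, 15, -55, 180, 0.6],
], force=60)

```text
clock: 5.85
tcp_pos: [0.4655, -0.0977, 0.2388]
orientation: [-0.078, 3.139, 0.001]
contact_force: [1.5, 0.7, -4.3]
grip_width: 0.0532
gripper_force: 69.9
```

Request:
servo_tool([
  [0, 0, 0, 5, -30, 20, 0.6],
  [0, 0, 0, 10, -65, 40, 0.6],
  [0, 0, 0, 10, -100, 60, 0.6],
  [0, 0, 0, 10, -130, 70, 0.6],
  [0, 0, 0, 10, -150, 70, 0.6],
])

```text
clock: 6.27
tcp_pos: [0.4753, -0.2527, 0.309]
orientation: [-0.068, 3.137, -0.004]
contact_force: [1.2, -0.6, -4.2]
grip_width: 0.0531
gripper_force: 70.1
```

```bash
python3 wt.py
python3 - <<'E'
from h import *
im,W=cloud("wrist"); cv2.imwrite("pics/w3.png",im); np.save("w3.npy",W)
E
```

```text
[-0.12  0.22 -3.22 -0.    0.01  0.02] [0.79 1.38 0.39 0.11 0.18 0.04] [ 0.4753 -0.2473  0.3061] 0.053767373821099564 6.7667 [ 5.000e-02 -3.770e+01  3.310e+00 -3.004e+01  3.000e-02  5.000e-02
 -0.000e+00] [-0.067  0.186  0.502  1.821 -0.097  1.159  2.086]
```

View pics/w3.png

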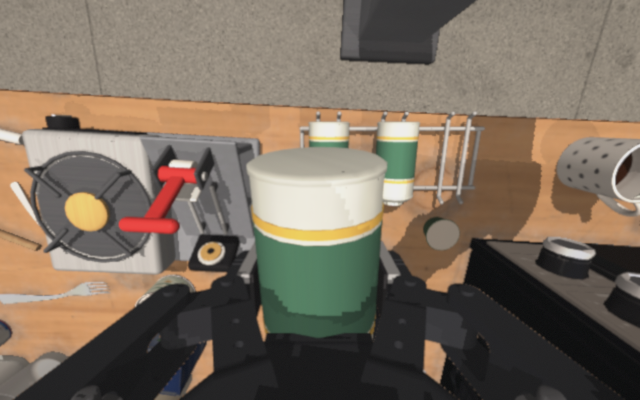

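The wrist view shows the stove: deck with burner at (87,212), red lever bar at (150,225), pivot block at (178,173), and regulator at (210,252). The reading of about 3.2 N again marks A as full. Next I fit the stove pose.

Run:
```python
from h import *
uu,vv=np.meshgrid(np.arange(640),np.arange(400))
for name,im,W,box in (("wrist",cv2.imread("pics/w3.png"),np.load("w3.npy"),(20,270,115,290)),("top",cv2.imread("pics/top0.png"),np.load("top0.npy"),(398,512,155,240))):
    hsv=cv2.cvtColor(im,cv2.COLOR_BGR2HSV); ok=(uu>box[0])&(uu<box[1])&(vv>box[2])&(vv<box[3])
    red=ok&((hsv[...,0]<6)|(hsv[...,0]>174))&(hsv[...,1]>170)&(W[...,2]>.09)
    Q=W[red]; B=Q[Q[:,2]>np.nanpercentile(Q[:,2],99)-.016]
    print(name,"bar",len(B),np.percentile(B,[2,50,98],axis=0).round(4).tolist(),cv2.minAreaRect(B[:,:2].astype(np.float32)))
    d=ok&(abs(W[...,2]-.07)<.004)&(W[...,1]<-.46)
    Q=W[d]; print("deck",len(Q),cv2.minAreaRect(Q[:,:2].astype(np.float32)),np.median(Q[:,2]))
    d=ok&(W[...,2]>.012)&(W[...,2]<.1)&(W[...,0]>.41)&(W[...,0]<.66)&(W[...,1]>-.66)&(W[...,1]<-.31)
    Q=W[d]; print("stove",cv2.minAreaRect(Q[:,:2].astype(np.float32)))
    br=ok&(hsv[...,0]>12)&(hsv[...,0]<28)&(hsv[...,1]>90)&(W[...,1]>-.45)&(W[...,2]>.03)&(W[...,0]>.55)
    Q=W[br]; print("brass",len(Q),Q.mean(0) if len(Q) else 0)
    # left edge of stove: for x-slices
    for a in np.arange(.44,.63,.03):
        q=d&(abs(W[...,0]-a)<.006); print(a.round(2), np.percentile(W[q][:,1],[1,99]).round(4),end=' ')
    print()
    np.save(name+"_m.npy",d)
cv2.imwrite("pics/w3c.png",cv2.resize(cv2.imread("pics/w3.png")[120:290,20:270],None,fx=3,fy=3,interpolation=cv2.INTER_CUBIC))
```

```text
wrist bar 836 [[0.4967, -0.4253, 0.1933], [0.5026, -0.4013, 0.206], [0.5096, -0.3783, 0.2082]] ((0.5025994777679443, -0.4024917483329773), (0.0511859729886055, 0.015516730025410652), 87.94609069824219)
deck 11017 ((0.5363374352455139, -0.5549187660217285), (0.15935906767845154, 0.20389889180660248), 89.90737915039062) 0.07102817204677175
stove ((0.5296645164489746, -0.48780399560928345), (0.29674920439720154, 0.2226351797580719), 88.58433532714844)
brass 317 [ 0.6043809  -0.40554457  0.06097828]
0.44 [-0.629  -0.3409] 0.47 [-0.6298 -0.348 ] 0.5 [-0.6238 -0.3487] 0.53 [-0.6323 -0.3483] 0.56 [-0.6315 -0.349 ] 0.59 [-0.628  -0.3517] 0.62 [-0.6294 -0.3704] 
top bar 74 [[0.4991, -0.428, 0.1986], [0.5044, -0.4027, 0.207], [0.5104, -0.3791, 0.2122]] ((0.5033122897148132, -0.40306979417800903), (0.0526077076792717, 0.014058997854590416), 89.38311004638672)
deck 1603 ((0.5326416492462158, -0.5551288723945618), (0.16388964653015137, 0.2147899866104126), 89.67198181152344) 0.07081098205107517
stove ((0.5353941917419434, -0.4824720025062561), (0.310653954744339, 0.23828402161598206), 89.81035614013672)
brass 59 [ 0.601123   -0.40518501  0.05860806]
0.44 [-0.6309 -0.3412] 0.47 [-0.634  -0.3419] 0.5 [-0.6306 -0.3433] 0.53 [-0.6345 -0.3405] 0.56 [-0.6309 -0.3416] 0.59 [-0.631  -0.3428] 0.62 [-0.6333 -0.3444]
```

View pics/w3c.png

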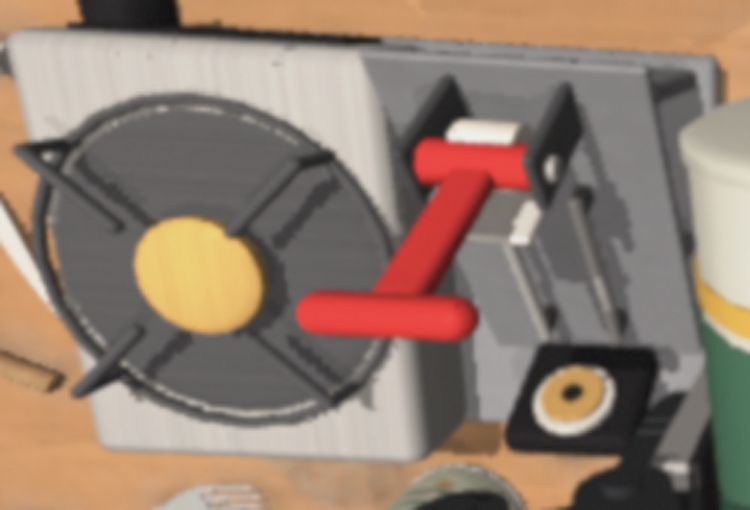

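Run:
```python
from h import *
uu,vv=np.meshgrid(np.arange(640),np.arange(400))
for name,im,W,box in (("wrist",cv2.imread("pics/w3.png"),np.load("w3.npy"),(20,262,115,290)),("top",cv2.imread("pics/top0.png"),np.load("top0.npy"),(398,512,155,240))):
    hsv=cv2.cvtColor(im,cv2.COLOR_BGR2HSV); ok=(uu>box[0])&(uu<box[1])&(vv>box[2])&(vv<box[3])
    # bay coords with seat guess
    S=np.array([.5452,-.4037,.088]); yaw=np.radians(-1)
    Rb=(R.from_euler("z",yaw)*R.from_euler("y",np.radians(30))).as_matrix()
    L=(W-S)@Rb*1000   # bay x,y,z mm
    red=ok&((hsv[...,0]<6)|(hsv[...,0]>174))&(hsv[...,1]>170)
    Q=L[red]
    for a in range(-15,95,10):
        q=Q[abs(Q[:,2]-a)<5]; 
        if len(q)>4: print(name,"red z",a,len(q),np.percentile(q,[3,50,97],axis=0).round(0)[:,:2].T.tolist())
    br=ok&(hsv[...,0]>12)&(hsv[...,0]<28)&(hsv[...,1]>90)&(W[...,1]>-.44)&(W[...,1]<-.37)&(W[...,2]>.03)&(W[...,0]>.55)
    print("brass",np.percentile(L[br],[3,50,97],axis=0).round(1).tolist())
    blk=ok&(hsv[...,2]<60)&(L[...,0]>30)&(L[...,0]<90)&(abs(L[...,1])<40)&(L[...,2]>-45)
    print("black",blk.sum(),np.percentile(L[blk],[3,50,97],axis=0).round(1).tolist())
    wh=ok&(hsv[...,1]<40)&(hsv[...,2]>170)&(abs(L[...,0]+75)<40)&(abs(L[...,1])<35)
    print("white",wh.sum(),np.percentile(L[wh],[3,50,97],axis=0).round(1).tolist() if wh.sum() else 0)
    # bay profile along x
    for a in range(-60,60,15):
        m=ok&(abs(L[...,0]-a)<5)
        print(a,[ (b,int(np.median(L[m&(abs(L[...,1]-b)<3)][:,2]))) for b in range(-36,50,6) if (m&(abs(L[...,1]-b)<3)).sum()>2])
```

```text
wrist red z -5 5 [[-96.0, -96.0, -95.0], [-21.0, -18.0, -15.0]]
wrist red z 5 271 [[-97.0, -96.0, -92.0], [-20.0, -3.0, 16.0]]
wrist red z 15 214 [[-94.0, -92.0, -86.0], [-20.0, 1.0, 17.0]]
wrist red z 25 95 [[-94.0, -93.0, -90.0], [-6.0, 2.0, 7.0]]
wrist red z 35 111 [[-95.0, -93.0, -91.0], [-6.0, 2.0, 7.0]]
wrist red z 45 115 [[-95.0, -94.0, -91.0], [-6.0, 3.0, 7.0]]
wrist red z 55 129 [[-95.0, -94.0, -91.0], [-6.0, 2.0, 7.0]]
wrist red z 65 139 [[-96.0, -94.0, -91.0], [-6.0, 2.0, 7.0]]
wrist red z 75 293 [[-98.0, -97.0, -94.0], [-21.0, 3.0, 25.0]]
wrist red z 85 484 [[-97.0, -94.0, -90.0], [-22.0, 1.0, 24.0]]
brass [[59.8, -26.8, -10.9], [61.8, -0.2, 5.5], [85.5, 14.3, 25.0]]
black 924 [[61.7, -26.7, -31.6], [70.2, 12.3, -2.6], [78.3, 33.6, 24.8]]
white 241 [[-98.2, -11.5, -11.7], [-96.7, 7.0, -2.5], [-66.4, 17.0, 19.9]]
-60 [(-36, -135), (-30, -134), (-24, -135), (-18, -134), (-12, -134), (-6, -135), (0, -134), (6, -135), (12, -135), (18, -116), (24, -116), (30, -117), (36, -115), (42, -116), (48, -115)]
-45 [(6, -36), (12, -36), (18, -28), (24, -36), (30, -36), (36, -36), (42, -
[... 2020 characters left out ...]
 -38), (48, -64)]
-15 [(-6, -35), (0, -34), (6, -32), (18, -20), (24, -35), (30, -32), (36, -34), (42, -36), (48, -59)]
0 [(-18, -17), (-12, -33), (-6, -36), (0, -36), (6, -34), (12, -31), (18, -23), (24, -34), (30, -34), (36, -35), (42, -34), (48, -77)]
15 [(-36, -31), (-30, -34), (-18, -33), (-12, -32), (-6, -32), (0, -36), (6, -34), (18, -21), (24, -37), (30, -36), (36, -36), (42, -32), (48, -37)]
30 [(-36, -34), (-18, -22), (-12, -31), (-6, -34), (0, -33), (6, -34), (12, -32), (18, -30), (24, -33), (30, -35), (36, -33), (42, -31), (48, -33)]
45 [(-36, -34), (-30, -33), (-18, -20), (-12, -32), (-6, -33), (0, -31), (6, -34), (18, -21), (24, -28), (30, -34), (36, -34), (42, -35), (48, -32)]
```

Run:
```python
from h import *
print(np.array(r.camera_info("wrist")["T_tool_cam"]).round(3))
o=r.get_obs(); Rt=R.from_rotvec(o["orientation"]); p=o["tcp_pos"]; print(p, Rt.as_matrix().round(3))
im=cv2.imread("pics/w3.png"); W=np.load("w3.npy"); L=Rt.inv().apply((W-p).reshape(-1,3)).reshape(W.shape)*1000
uu,vv=np.meshgrid(np.arange(640),np.arange(400))
m=(uu>255)&(uu<375)&(vv>150)&(vv<320)
print("tool-frame can: ")
for v in range(152,330,12):
    q=L[v,300:335]; k=np.nanargmin(q[:,2]); print(v,q[k].round(1), np.round([L[v,c] for c in (262,372)],0).tolist())
S=np.array([.5452,-.4037,.088]); Rb=R.from_euler("z",-1,degrees=True)*R.from_euler("y",30,degrees=True)
R0=R.from_euler("z",2.67,degrees=True)*R.from_matrix(np.diag([-1,1,-1]))
print("dR target", (Rb*R.from_matrix(np.diag([-1,1,-1]))*Rt.inv()).as_rotvec(degrees=True).round(2))
for h in (0,3,80,120):
    org=S+Rb.apply([-.0055,0,h/1000]); print(h,"org",org.round(4),"tcp",(org+.0294*Rb.apply([0,0,-1])).round(4))
```

```text
[[-0.     0.961  0.275  0.069]
 [ 1.     0.    -0.    -0.   ]
 [-0.     0.275 -0.961 -0.143]
 [ 0.     0.     0.     1.   ]]
[ 0.47525242 -0.24750982  0.30616476] [[-0.999 -0.048 -0.   ]
 [-0.048  0.999  0.   ]
 [ 0.     0.    -1.   ]]
tool-frame can: 
152 [ 56.8   6.9 -16.8] [[24.0, -89.0, 306.0], [25.0, 84.0, 304.0]]
164 [ 54.8   3.4 -40.5] [[54.0, -21.0, -37.0], [55.0, 20.0, -40.0]]
176 [ 52.9  -1.8 -54. ] [[52.0, -19.0, -47.0], [52.0, 18.0, -48.0]]
188 [ 49.3  -4.3 -55.3] [[47.0, -20.0, -46.0], [47.0, 19.0, -45.0]]
200 [ 45.2  -2.1 -54.9] [[43.0, -20.0, -46.0], [42.0, 19.0, -45.0]]
212 [ 41.    2.5 -54.5] [[38.0, -21.0, -45.0], [38.0, 20.0, -44.0]]
224 [ 36.5  -2.2 -53.7] [[33.0, -21.0, -44.0], [33.0, 20.0, -44.0]]
236 [ 32.3  -2.5 -54. ] [[28.0, -21.0, -44.0], [28.0, 20.0, -44.0]]
248 [ 27.7  -1.6 -53.7] [[22.0, -22.0, -41.0], [23.0, 21.0, -43.0]]
260 [ 22.6  -1.6 -52.5] [[16.0, -23.0, -40.0], [17.0, 21.0, -42.0]]
272 [ 17.6   1.6 -52.2] [[10.0, -23.0, -39.0], [10.0, 22.0, -39.0]]
284 [ 12.5   1.3 -51.8] [[3.0, -24.0, -37.0], [5.0, 22.0, -39.0]]
296 [  7.3   3.2 -51.6] [[-5.0, -25.0, -33.0], [-3.0, 23.0, -37.0]]
308 [  1.5  -0.9 -50.7] [[-261.0, -104.0, 305.0], [-8.0, 23.0, -37.0]]
320 [ -4.1   4.1 -50.3] [[-288.0, -105.0, 307.0], [-17.0, 24.0, -34.0]]
dR target [-0.48 29.99 -3.65]
0 org [ 0.5404 -0.4036  0.0908] tcp [ 0.5257 -0.4034  0.0653]
3 org [ 0.5419 -0.4036  0.0933] tcp [ 0.5272 -0.4034  0.0679]
80 org [ 0.5804 -0.4043  0.16  ] tcp [ 0.5657 -0.4041  0.1346]
120 org [ 0.6004 -0.4047  0.1947] tcp [ 0.5857 -0.4044  0.1692]
```

The held can has pitched 5.2° valve-down in the grip: its origin is about 22 mm behind the TCP. So I tilt the tool only 24.8°. I rotate and cross over high above the lever first.

Request:
servo_tool([
  [-0.1, 6.2, -0.9, 5, -32, 0, 0.6],
  [-0.2, 12.4, -1.8, 12, -64, 0, 0.6],
  [-0.3, 18.6, -2.7, 20, -96, 0, 0.6],
  [-0.4, 24.8, -3.65, 30, -128, 0, 0.6],
  [-0.4, 24.8, -3.65, 45, -156, 0, 0.6],
])

```text
clock: 7.23
tcp_pos: [0.5233, -0.4032, 0.3017]
orientation: [-0.017, -2.7, -0.007]
contact_force: [-0.4, 3.2, -4.6]
grip_width: 0.0532
gripper_force: 68.8
```

Request:
servo_tool([
  [0, 0, 0, 30, 0, -5, 0.6],
  [0, 0, 0, 60, 0, -20, 0.6],
  [0, 0, 0, 70, 0, -50, 0.6],
  [0, 0, 0, 70, 0, -80, 0.6],
  [0, 0, 0, 70, 0, -80, 0.6],
])

```text
clock: 7.65
tcp_pos: [0.5896, -0.4011, 0.2181]
orientation: [-0.02, -2.7, -0.013]
contact_force: [0.2, 0.2, -5.4]
grip_width: 0.0525
gripper_force: 84.1
```

```bash
cat > can.py <<'E'
from h import *
import sys
S=np.array([.5452,-.4037,.088]); Rb=R.from_euler("z",-1,degrees=True)*R.from_euler("y",30,degrees=True)
o=r.get_obs(); print("tcp",o["tcp_pos"].round(4),"joints",o["joints"].round(2),o["contact_force"].round(1),o["grip_width"])
Rt=R.from_rotvec(o["orientation"]);print("tool rot in bay",(Rb.inv()*Rt*R.from_matrix(np.diag([-1,1,-1]))).as_rotvec(degrees=True).round(2))
im,W=cloud("wrist"); cv2.imwrite(sys.argv[1],im); np.save("wl.npy",W)
B=Rb.inv().apply((W-S).reshape(-1,3)).reshape(W.shape)*1000
print("tcp bay",(Rb.inv().apply(o["tcp_pos"]-S)*1000).round(1))
top=[]
for v in range(130,330,6):
    q=B[v,290:345]; k=np.nanargmax(q[:,2]); top.append(q[k])
top=np.array(top); print(top[::4].round(1).tolist())
E
python3 can.py pics/w4.png
```

```text
tcp [ 0.5896 -0.4011  0.2181] joints [ 0.17  0.84  0.53  1.14 -0.15  1.62  2.2 ] [ 0.2  0.2 -5.4] 0.05254866488314701
tool rot in bay [ 0.26 -4.73  0.23]
tcp bay [-26.6   3.4 134.9]
[[-87.5, 0.3, 85.1], [-82.3, 14.6, 138.5], [-81.6, -3.2, 178.3], [-73.1, 4.7, 179.0], [-64.3, -2.7, 180.1], [-54.5, 2.3, 180.2], [-44.7, 3.1, 181.3], [-34.6, 4.3, 182.5], [-23.6, 1.6, 183.4]]
```

View pics/w4.png

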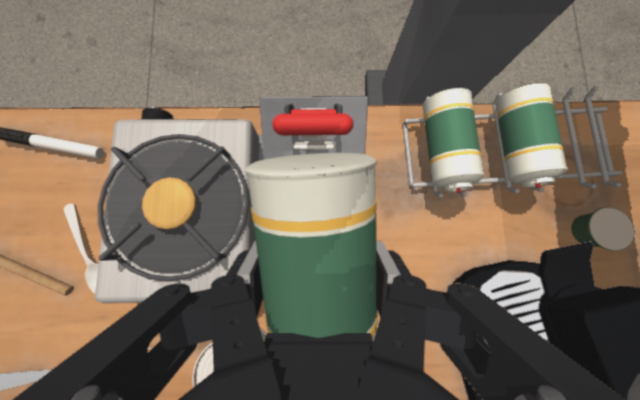

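The view shows the lever bar at (313,124) directly behind the can's base rim at (312,163). The used cartridges are still in the rack at (455,140) and (530,135). The can is now aligned with the tool, so I need 5° more tilt. I'll check the lateral offset numerically.

Run:
```python
from h import *
S=np.array([.5452,-.4037,.088]); Rb=R.from_euler("z",-1,degrees=True)*R.from_euler("y",30,degrees=True)
W=np.load("wl.npy"); B=Rb.inv().apply((W-S).reshape(-1,3)).reshape(W.shape)*1000
im=cv2.imread("pics/w4.png"); hsv=cv2.cvtColor(im,cv2.COLOR_BGR2HSV)
m=((hsv[...,0]<6)|(hsv[...,0]>174))&(hsv[...,1]>170); m[:, :260]=0; m[:,370:]=0; m[150:]=0
Q=B[m]; print("bar",np.percentile(Q,[2,50,98],axis=0).round(1).tolist())
for v in (180,200,220,240):
    q=B[v,240:385]; q=q[q[:,2]>150]; print(v,q[:,1].min().round(1),q[:,1].max().round(1),q[:,0].mean().round(1))
m=(hsv[...,1]<60); 
for v in (185,200,215): # rails hidden; stove deck inner edge / left edge
    q=B[v]; print(v,[(c,q[c].round(0).tolist()) for c in (225,235,245)])
# wide bay edges at row 110..150
for v in (110,135,145): print(v,[(c,B[v,c].round(0).tolist()) for c in (262,266,270,360,364,368)])
print(r.camera_info("wrist")["cx"])
```

```text
bar [[nan, nan, nan], [nan, nan, nan], [nan, nan, nan]]
180 -25.0 26.2 -79.3
200 -24.7 28.1 -71.7
220 -24.0 28.7 -64.1
240 -24.3 29.0 -56.0
185 [(225, [-16.0, -99.0, -27.0]), (235, [-16.0, -87.0, -25.0]), (245, [-17.0, -76.0, -23.0])]
200 [(225, [-1.0, -98.0, -18.0]), (235, [-2.0, -87.0, -16.0]), (245, [-2.0, -76.0, -16.0])]
215 [(225, [13.0, -97.0, -9.0]), (235, [13.0, -86.0, -9.0]), (245, [11.0, -74.0, -5.0])]
110 [(262, [-94.0, -55.0, -35.0]), (266, [-94.0, -50.0, -34.0]), (270, [-94.0, -47.0, -37.0]), (360, [-95.0, 47.0, -36.0]), (364, [-95.0, 51.0, -36.0]), (368, [-90.0, 75.0, -152.0])]
135 [(262, [-69.0, -57.0, -37.0]), (266, [-69.0, -52.0, -36.0]), (270, [-69.0, -48.0, -35.0]), (360, [-69.0, 48.0, -36.0]), (364, [-69.0, 53.0, -35.0]), (368, [-57.0, 74.0, -134.0])]
145 [(262, [-47.0, -71.0, -107.0]), (266, [-58.0, -53.0, -35.0]), (270, [-58.0, -49.0, -37.0]), (360, [-59.0, 49.0, -37.0]), (364, [-59.0, 54.0, -37.0]), (368, [-44.0, 74.0, -127.0])]
318.186379359657
```

Request:
servo_tool([
  [0.1, 5, 0, 15, -2, -9, 0.6],
  [0.1, 5, 0, 5, -2, -26, 0.6],
  [0.1, 5, 0, -13, -2, -57, 0.6],
  [0.1, 5, 0, -32, -2, -90, 0.6],
  [0.1, 5, 0, -32, -2, -90, 0.6],
])

```text
clock: 8.12
tcp_pos: [0.5517, -0.4053, 0.1321]
orientation: [-0.028, -2.611, -0.013]
contact_force: [-2.4, 1.3, -4.3]
grip_width: 0.0532
gripper_force: 79.2
```

```bash
python3 can.py pics/w5.png;  python3 - <<'E'
from h import *
S=np.array([.5452,-.4037,.088]); Rb=R.from_euler("z",-1,degrees=True)*R.from_euler("y",30,degrees=True)
W=np.load("wl.npy"); B=Rb.inv().apply((W-S).reshape(-1,3)).reshape(W.shape)*1000
for v in (160,170,180,200,220,240):
    q=B[v,240:385]; q=q[q[:,2]>50]; print(v,q[:,1].min().round(1),q[:,1].max().round(1),q[:,0].mean().round(1))
E
```

```text
tcp [ 0.5517 -0.4053  0.1321] joints [ 0.17  0.92  0.52  1.24 -0.13  1.52  2.19] [-2.4  1.3 -4.3] 0.05323449881818105
tool rot in bay [ 0.33  0.39 -0.15]
tcp bay [-16.4  -1.5  41.4]
[[-81.8, -3.4, 10.6], [-68.2, 12.5, 17.2], [-67.1, -3.4, 88.1], [-58.1, -5.3, 87.0], [-49.2, -5.0, 87.9], [-39.7, -4.3, 88.1], [-29.6, -6.0, 88.0], [-19.3, -2.6, 88.3], [-8.2, -3.0, 88.3]]
160 -26.0 23.1 -69.8
170 -29.7 22.9 -68.8
180 -28.9 23.3 -65.2
200 -28.2 24.1 -57.5
220 -29.9 23.4 -49.7
240 -28.5 24.3 -41.4
```

View pics/w5.png

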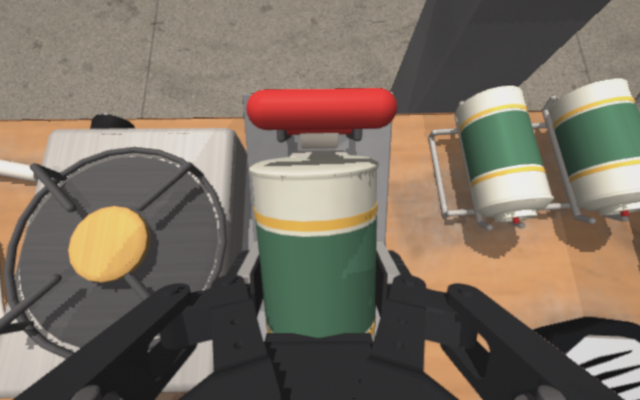

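The image shows the can (315,165) lined up in the bay, about 2 mm off the lever bar centre (322,108), with its base clear of the pusher. I shift it slightly and lower it partway, then measure again.

Request:
servo_tool([
  [0, -0.4, 0, 6, 2, -3, 0.6],
  [0, -0.4, 0, -2, 2, -18, 0.6],
  [0, -0.4, 0, -12, 2, -34, 0.6],
  [0, -0.4, 0, -17, 2, -42, 0.6],
  [0, -0.4, 0, -17, 2, -42, 0.6],
])

```text
clock: 8.58
tcp_pos: [0.5412, -0.4043, 0.0947]
orientation: [-0.024, -2.629, -0.006]
contact_force: [-0.7, 0.6, -4.8]
grip_width: 0.0529
gripper_force: 76.3
```

```bash
python3 wt.py; python3 can.py pics/w6.png;  cat >side.py <<'E'
from h import *
S=np.array([.5452,-.4037,.088]); Rb=R.from_euler("z",-1,degrees=True)*R.from_euler("y",30,degrees=True)
W=np.load("wl.npy"); B=Rb.inv().apply((W-S).reshape(-1,3)).reshape(W.shape)*1000
for v in (180,210,240):
    q=B[v,240:385]; q=q[q[:,2]>10]; print(v,q[:,1].min().round(1),q[:,1].max().round(1),q[:,0].mean().round(1))
print([B[v,312].round(0).tolist() for v in range(130,180,4)])
E
python3 side.py
```

```text
[ 0.25 -0.19 -3.43 -0.02 -0.87  0.01] [0.46 0.51 0.52 0.02 0.02 0.03] [ 0.5414 -0.4044  0.0946] 0.05285786184514691 9.0833 [-3.000e-02 -7.675e+01  1.493e+01 -2.313e+01  1.490e+00  2.080e+00
 -0.000e+00] [ 0.17   0.928  0.514  1.309 -0.137  1.428  2.193]
tcp [ 0.5414 -0.4044  0.0946] joints [ 0.17  0.93  0.51  1.31 -0.14  1.43  2.19] [-0.5 -0.9 -3. ] 0.05285786184514691
tool rot in bay [-0.03 -0.62 -0.04]
tcp bay [-6.5 -0.7  3.8]
[[-72.4, 1.4, 2.2], [-56.4, 4.6, -34.2], [-58.0, -3.2, 49.7], [-48.9, -6.1, 48.4], [-40.2, -0.3, 49.9], [-30.6, -0.7, 50.0], [-20.5, -1.5, 50.1], [-10.0, -2.3, 50.3], [1.2, -1.9, 50.4]]
180 -28.0 23.1 -56.0
210 -28.4 24.8 -44.3
240 -28.3 25.2 -32.3
[[-72.0, -4.0, -0.0], [-70.0, -4.0, -6.0], [-68.0, -4.0, -9.0], [-68.0, -4.0, 17.0], [-66.0, -4.0, 20.0], [-65.0, -4.0, 21.0], [-56.0, -5.0, -35.0], [-60.0, -4.0, 11.0], [-60.0, -4.0, 27.0], [-61.0, -3.0, 39.0], [-60.0, -3.0, 46.0], [-59.0, -3.0, 48.0], [-58.0, -3.0, 50.0]]
```

Request:
servo_tool([
  [0, 0.6, 0, -3, 1, -5, 0.6],
  [0, 0.6, 0, -5, 1, -9, 0.6],
  [0, 0.6, 0, -7, 1, -13, 0.6],
  [0, 0.6, 0, -9.5, 1, -16.5, 0.6],
  [0, 0.6, 0, -9.5, 1, -16.5, 0.6],
])

```text
clock: 9.55
tcp_pos: [0.5325, -0.4029, 0.0784]
orientation: [-0.023, -2.619, -0.005]
contact_force: [2.8, 0.5, 1.8]
grip_width: 0.0529
gripper_force: 76.3
```

Request:
servo_tool([
  [0, 0, 0, -0.5, 0, -0.9, 0.6],
  [0, 0, 0, -1, 0, -1.8, 0.6],
  [0, 0, 0, -1, 0, -1.8, 0.6],
])

```text
clock: 9.8
tcp_pos: [0.5324, -0.403, 0.0782]
orientation: [-0.023, -2.621, -0.005]
contact_force: [4.8, 4.7, 9.8]
grip_width: 0.0527
gripper_force: 76.7
```

```bash
python3 wt.py; python3 can.py pics/w7.png; python3 side.py
```

```text
[ 4.29  3.95 10.34  0.67 -0.04 -0.61] [0.56 0.47 0.35 0.04 0.03 0.02] [ 0.5324 -0.403   0.0782] 0.05289482003456033 10.3 [  3.67 -67.43  14.73 -17.82   1.89   0.4    0.21] [ 0.169  0.938  0.511  1.336 -0.136  1.399  2.192]
tcp [ 0.5324 -0.403   0.0782] joints [ 0.17  0.94  0.51  1.34 -0.14  1.4   2.19] [ 4.6  3.8 10.1] 0.05289482003456033
tool rot in bay [-0.06 -0.16 -0.02]
tcp bay [ -6.2   0.5 -14.9]
[[-72.6, -2.9, 2.3], [-64.5, -2.8, 21.7], [-57.3, -4.7, 31.5], [-48.5, -5.2, 31.1], [-39.4, 2.8, 31.3], [-29.8, -1.7, 31.3], [-19.9, 3.3, 31.8], [-9.4, -2.2, 31.9], [1.4, -0.2, 32.3]]
180 -26.8 24.1 -55.4
210 -27.0 25.7 -43.8
240 -26.9 25.9 -31.7
[[-73.0, -2.0, 1.0], [-71.0, -3.0, -3.0], [-67.0, -3.0, -35.0], [-68.0, -2.0, 7.0], [-67.0, -2.0, 21.0], [-66.0, -2.0, 20.0], [-64.0, -2.0, 20.0], [-59.0, -3.0, -8.0], [-59.0, -2.0, 7.0], [-60.0, -2.0, 21.0], [-60.0, -2.0, 29.0], [-59.0, -2.0, 31.0], [-57.0, -2.0, 31.0]]
```

It has touched the rails, with a small +y push. I nudge it 1 mm left, then open.

Request:
servo_tool([
  [0, 0, 0, 0, 0.7, 0, 0.6],
  [0, 0, 0, -0.3, 1.4, -0.5, 0.6],
  [0, 0, 0, -0.3, 1.4, -0.5, 0.6],
], force=30)

```text
clock: 10.6
tcp_pos: [0.5324, -0.4029, 0.0782]
orientation: [-0.023, -2.622, -0.001]
contact_force: [5.0, 1.1, 11.6]
grip_width: 0.053
gripper_force: 76.9
```

```bash
python3 wt.py; python3 can.py pics/w8.png; python3 side.py
```

```text
[ 5.44  1.34 10.84  0.14 -0.16 -0.25] [0.4  0.69 0.47 0.04 0.03 0.03] [ 0.5324 -0.4029  0.0782] 0.052928143750002175 11.1 [  2.62 -66.71  13.55 -16.6    1.26   1.09   0.14] [ 0.167  0.937  0.512  1.338 -0.135  1.396  2.191]
tcp [ 0.5324 -0.4029  0.0782] joints [ 0.17  0.94  0.51  1.34 -0.14  1.4   2.19] [ 5.1  0.5 11.2] 0.052928143750002175
tool rot in bay [-0.19 -0.24 -0.06]
tcp bay [ -6.2   0.6 -14.8]
[[-72.6, -0.1, 2.5], [-64.6, -4.1, 22.0], [-57.4, -2.3, 32.0], [-48.5, 1.5, 30.9], [-39.6, -0.3, 31.8], [-30.2, -0.3, 32.1], [-20.1, -0.0, 32.0], [-9.6, 0.4, 32.2], [1.6, 2.4, 32.0]]
180 -26.5 24.3 -55.5
210 -26.7 26.1 -43.9
240 -26.6 26.0 -31.7
[[-73.0, -2.0, 0.0], [-71.0, -2.0, -3.0], [-67.0, -3.0, -35.0], [-68.0, -2.0, 6.0], [-67.0, -2.0, 21.0], [-66.0, -2.0, 20.0], [-64.0, -2.0, 20.0], [-59.0, -3.0, -7.0], [-60.0, -2.0, 9.0], [-60.0, -2.0, 22.0], [-60.0, -2.0, 28.0], [-58.0, -2.0, 30.0], [-57.0, -2.0, 30.0]]
```

It sits on both rails: its position held and the side force is gone. I open the gripper.

Request:
servo_tool([
  [0, 0, 0, 0, 0, 0, 0.3],
  [0, 0, 0, 0, 0, 0, 0.15],
  [0, 0, 0, 0, 0, 0, 0],
  [0, 0, 0, 0, 0, 0, 0],
  [0, 0, 0, 0, 0, 0, 0],
])

```text
clock: 11.57
tcp_pos: [0.5298, -0.402, 0.0752]
orientation: [-0.024, -2.617, -0.006]
contact_force: [-0.7, -0.2, -0.6]
grip_width: 0.0853
gripper_force: 0.0
```

```bash
python3 can.py pics/w9.png; python3 side.py
```

```text
tcp [ 0.5298 -0.402   0.0752] joints [ 0.17  0.94  0.51  1.34 -0.14  1.39  2.19] [-0.7 -0.2 -0.6] 0.08529933164371867
tool rot in bay [ 0.    0.06 -0.06]
tcp bay [ -7.    1.4 -18.8]
[[-73.5, -2.7, 2.7], [-65.6, 6.9, 22.1], [-58.5, -3.3, 31.0], [-50.1, 4.5, 30.8], [-41.5, -3.1, 31.3], [-32.6, -0.4, 32.2], [-22.7, -0.4, 31.6], [-12.3, -6.9, 31.3], [-1.8, 2.6, 31.5]]
180 -25.9 24.5 -57.0
210 -25.1 24.7 -45.8
240 -26.0 26.4 -33.9
[[-73.0, -1.0, 1.0], [-72.0, -1.0, 0.0], [-68.0, -2.0, -37.0], [-68.0, -2.0, -10.0], [-68.0, -1.0, 15.0], [-67.0, -1.0, 21.0], [-65.0, -1.0, 21.0], [-64.0, -1.0, 19.0], [-59.0, -2.0, -4.0], [-59.0, -1.0, 7.0], [-59.0, -1.0, 18.0], [-59.0, -1.0, 27.0], [-58.0, -1.0, 30.0]]
```

The cartridge rests on the rails without sliding, with about 5 mm to the pusher. I back off square to the bay, shut the fingers, and go behind the lever bar with the same tilt.

Request:
servo_tool([
  [0, 0, 0, 10, 0, 17, 0],
  [0, 0, 0, 25, 0, 43, 0],
  [0, 0, 0, 43, -1, 75, 0],
  [0, 0, 0, 60, -1, 104, 0.5],
  [0, 0, 0, 60, -1, 104, 1],
])

```text
clock: 12.03
tcp_pos: [0.5952, -0.4039, 0.1856]
orientation: [-0.021, -2.627, 0.002]
contact_force: [0.2, -0.4, 1.0]
grip_width: 0.0635
gripper_force: 0.0
```

Request:
servo_tool([
  [0, 0, 0, -10, 0, 6, 1],
  [0, 0, 0, -26, 0, 15, 1],
  [0, 0, 0, -43, 0, 25, 1],
  [0, 0, 0, -43, 0, 25, 1],
  [0, 0, 0, -43, 0, 25, 1],
])

```text
clock: 12.45
tcp_pos: [0.5467, -0.4035, 0.2052]
orientation: [-0.026, -2.619, -0.005]
contact_force: [0.0, -0.1, 0.5]
grip_width: 0.001
gripper_force: 0.0
```

```bash
cat > lev.py <<'E'
from h import *
import sys
S=np.array([.5452,-.4037,.088]); Rb=R.from_euler("z",-1,degrees=True)*R.from_euler("y",30,degrees=True)
o=r.get_obs(); print(o["clock"],"tcp bay",(Rb.inv().apply(o["tcp_pos"]-S)*1000).round(1),o["joints"].round(2),o["contact_force"].round(1),o["grip_width"].round(3))
im,W=cloud("wrist"); B=Rb.inv().apply((W-S).reshape(-1,3)).reshape(W.shape)*1000
if len(sys.argv)>1: cv2.imwrite(sys.argv[1],im)
np.save("wl.npy",W)
hsv=cv2.cvtColor(im,cv2.COLOR_BGR2HSV)
m=((hsv[...,0]<6)|(hsv[...,0]>174))&(hsv[...,1]>170)&(abs(B[...,1])<32)&(B[...,0]<-40)&(B[...,2]>-40)
Q=B[m]; Q=Q[abs(Q[:,1])>11]; Q=Q[np.hypot(Q[:,0]+92,Q[:,2])>55]
print("bar",len(Q),np.percentile(Q,[3,50,97],axis=0).round(1).tolist())
W2,B2=cloud("top"); L=Rb.inv().apply((B2-S).reshape(-1,3)).reshape(B2.shape)*1000
E
python3 lev.py pics/w10.png
python3 - <<'E'
from h import *
S=np.array([.5452,-.4037,.088]); Rb=R.from_euler("z",-1,degrees=True)*R.from_euler("y",30,degrees=True)
W=np.load("wl.npy"); B=Rb.inv().apply((W-S).reshape(-1,3)).reshape(W.shape)*1000
m=(abs(B[...,1])<26)&(B[...,0]>-75)&(B[...,2]>20)&(B[...,2]<40)
print("can",m.sum(),np.percentile(B[m],[1,50,99],axis=0).round(1).tolist())
E
```

```text
can 18186 [[-66.8, -21.5, 20.2], [-32.3, -0.2, 28.3], [6.6, 20.8, 31.4]]Traceback (most recent call last):
  File "lev.py", line 4, in <module>
    o=r.get_obs(); print(o["clock"],"tcp bay",(Rb.inv().apply(o["tcp_pos"]-S)*1000).round(1),o["joints"].round(2),o["contact_force"].round(1),o["grip_width"].round(3))
                                                                                                                                              ^^^^^^^^^^^^^^^^^^^^^
AttributeError: 'float' object has no attribute 'round'
```

```bash
sed -i 's/,o\["grip_width"\].round(3)//; /^W2,B2/d' lev.py; python3 lev.py pics/w10.png
python3 - <<'E'
from h import *
S=np.array([.5452,-.4037,.088]); Rb=R.from_euler("z",-1,degrees=True)*R.from_euler("y",30,degrees=True)
W=np.load("wl.npy"); B=Rb.inv().apply((W-S).reshape(-1,3)).reshape(W.shape)*1000
for c in (280,300,320,340): print([B[v,c].round(0).tolist() for v in range(100,200,8)])
E
```

```text
12.45 tcp bay [-57.3   0.2 102.3] [ 0.16  0.84  0.55  1.22 -0.1   1.61  2.21] [ 0.  -0.1  0.5]
bar 927 [[-97.1, -24.6, 80.0], [-92.1, -11.8, 83.6], [-85.9, 22.8, 85.4]]
[[-227.0, -181.0, -1176.0], [-190.0, -180.0, -1157.0], [-154.0, -179.0, -1139.0], [-118.0, -177.0, -1114.0], [-83.0, -176.0, -1093.0], [-48.0, -175.0, -1076.0], [-103.0, -37.0, -34.0], [-95.0, -38.0, -36.0], [-87.0, -38.0, -38.0], [-79.0, -39.0, -37.0], [-95.0, -22.0, 83.0], [-90.0, -22.0, 85.0], [-54.0, -40.0, -36.0]]
[[-227.0, -86.0, -1177.0], [-190.0, -85.0, -1152.0], [-154.0, -85.0, -1134.0], [-118.0, -84.0, -1113.0], [-83.0, -84.0, -1091.0], [-48.0, -83.0, -1074.0], [-102.0, -18.0, -36.0], [-95.0, -18.0, -37.0], [-93.0, -15.0, 9.0], [-87.0, -15.0, 12.0], [-95.0, -11.0, 85.0], [-90.0, -11.0, 85.0], [-84.0, -11.0, 80.0]]
[[-227.0, 9.0, -1182.0], [-190.0, 9.0, -1161.0], [-154.0, 9.0, -1137.0], [-118.0, 8.0, -1118.0], [-82.0, 8.0, -1094.0], [-47.0, 8.0, -1077.0], [-102.0, 2.0, -36.0], [-98.0, 2.0, -10.0], [-93.0, 2.0, 10.0], [-95.0, 1.0, 56.0], [-94.0, 1.0, 83.0], [-90.0, 1.0, 85.0], [-68.0, 1.0, 20.0]]
[[-226.0, 104.0, -1174.0], [-190.0, 103.0, -1153.0], [-153.0, 102.0, -1129.0], [-118.0, 101.0, -1114.0], [-82.0, 100.0, -1093.0], [-48.0, 100.0, -1071.0], [-102.0, 21.0, -36.0], [-98.0, 19.0, -8.0], [-93.0, 18.0, 11.0], [-87.0, 18.0, 10.0], [-94.0, 13.0, 82.0], [-90.0, 13.0, 84.0], [-53.0, 22.0, -36.0]]
```

Request:
servo_tool([
  [0, 0, 0, -9, 0.5, -9, 1],
  [0, 0, 0, -18, 0.5, -17, 1],
  [0, 0, 0, -27, 0.5, -26, 1],
  [0, 0, 0, -27, 0.5, -26, 1],
], force=60)

```text
clock: 12.83
tcp_pos: [0.5188, -0.4016, 0.176]
orientation: [-0.024, -2.614, -0.009]
contact_force: [-1.1, -0.6, -0.5]
grip_width: 0.0001
gripper_force: 0.0
```

Request:
servo_tool([
  [0, 0, 0, -5, 0, 3, 1],
  [0, 0, 0, -14, 0, 7, 1],
  [0, 0, 0, -22, 0, 11.5, 1],
  [0, 0, 0, -32, 0, 13.5, 1],
  [0, 0, 0, -41, 0, 15, 1],
])

```text
clock: 13.25
tcp_pos: [0.4794, -0.4022, 0.1943]
orientation: [-0.023, -2.62, -0.005]
contact_force: [4.5, 1.4, -1.9]
grip_width: -0.0003
gripper_force: 1.9
```

```bash
python3 lev.py
```

```text
13.25 tcp bay [-110.1    0.4   59.1] [ 0.15  0.75  0.56  1.42 -0.07  1.49  2.23] [ 4.5  1.4 -1.9]
bar 1306 [[-135.0, -24.9, 67.8], [-130.5, -12.2, 71.9], [-123.8, 22.6, 73.6]]
```

Request:
servo_tool([
  [0, 0, 0, -10, 0, -0.5, 1],
  [0, 0, 0, -19, 0, -3, 1],
  [0, 0, 0, -28, 0, -6.5, 1],
  [0, 0, 0, -37, 0, -11, 1],
  [0, 0, 0, -37, 0, -11, 1],
])

```text
clock: 13.72
tcp_pos: [0.4396, -0.4028, 0.182]
orientation: [-0.027, -2.616, -0.006]
contact_force: [-0.6, -0.2, -0.2]
grip_width: -0.0002
gripper_force: 0.0
```

```bash
python3 lev.py
```

```text
13.7167 tcp bay [-138.4   -0.9   28.6] [ 0.15  0.71  0.57  1.52 -0.05  1.42  2.25] [-0.6 -0.2 -0.2]
bar 1211 [[-165.3, -25.6, 30.5], [-160.6, -12.6, 34.4], [-154.3, 22.0, 36.1]]
```

Request:
servo_tool([
  [0, 0, 0, -5, 0, -4, 1],
  [0, 0, 0, -10, 0, -8, 1],
  [0, 0, 0, -12.5, 0, -10.5, 1],
  [0, 0, 0, -14.5, 0, -13, 1],
  [0, 0, 0, -14.5, 0, -13, 1],
])

```text
clock: 14.18
tcp_pos: [0.4276, -0.4025, 0.169]
orientation: [-0.024, -2.618, -0.005]
contact_force: [1.2, -0.6, 1.3]
grip_width: -0.0
gripper_force: 0.4
```

```bash
python3 lev.py
```

```text
14.1833 tcp bay [-142.4   -0.8   11.3] [ 0.15  0.71  0.57  1.56 -0.04  1.38  2.25] [ 1.2 -0.6  1.3]
bar 1131 [[-169.6, -25.7, 10.2], [-165.0, -13.0, 13.9], [-158.7, 21.9, 15.7]]
```

Request:
servo_tool([
  [0, 0, 0, -1, 0, -2, 1],
  [0, 0, 0, -2, 0, -3.5, 1],
  [0, 0, 0, -3, 0, -5, 1],
  [0, 0, 0, -3, 0, -5, 1],
])

```text
clock: 14.57
tcp_pos: [0.4271, -0.4026, 0.1683]
orientation: [-0.023, -2.621, -0.003]
contact_force: [6.7, 5.4, 24.0]
grip_width: -0.0001
gripper_force: 12.2
```

```bash
python3 lev.py
```

```text
14.5667 tcp bay [-142.4   -1.    10.5] [ 0.15  0.71  0.57  1.56 -0.04  1.38  2.25] [ 6.7  5.4 24. ]
bar 1144 [[-169.6, -25.7, 9.6], [-165.0, -12.7, 13.5], [-158.7, 21.9, 15.3]]
```

A firm 25 N with no further motion means the lever is on its stop. I back off square and look.

Request:
servo_tool([
  [0, 0, 0, 8, 0, 14, 1],
  [0, 0, 0, 25, 0, 43, 1],
  [0, 0, 0, 43, 0, 75, 1],
  [0, 0, 0, 58, 0, 105, 1],
  [0, 0, 0, 58, 0, 105, 1],
])

```text
clock: 15.03
tcp_pos: [0.4868, -0.4035, 0.2746]
orientation: [-0.022, -2.625, 0.001]
contact_force: [-0.0, 0.2, 0.1]
grip_width: 0.0002
gripper_force: 0.0
```

```bash
python3 lev.py pics/w11.png
python3 - <<'E'
from h import *
S=np.array([.5452,-.4037,.088]); Rb=R.from_euler("z",-1,degrees=True)*R.from_euler("y",30,degrees=True)
W=np.load("wl.npy"); B=Rb.inv().apply((W-S).reshape(-1,3)).reshape(W.shape)*1000
m=(abs(B[...,1])<15)&(B[...,0]>-58)&(B[...,0]<75)&(B[...,2]>24)&(B[...,2]<36)
print("can",m.sum(),np.percentile(B[m],[0.5,50,99],axis=0).round(1).tolist())
im,W=cloud("top"); B=Rb.inv().apply((W-S).reshape(-1,3)).reshape(W.shape)*1000
m=(abs(B[...,1])<15)&(B[...,0]>-70)&(B[...,0]<90)&(B[...,2]>20)&(B[...,2]<36)
print("can top",m.sum(),np.percentile(B[m],[1,50,99],axis=0).round(1).tolist())
a=cv2.imread("pics/w11.png")[40:340]; b=cv2.resize(im[150:260,230:510],(640,251),interpolation=cv2.INTER_CUBIC)
cv2.imwrite("pics/final.png",np.vstack([a,b]))
E
```

```text
15.0333 tcp bay [-143.9   -0.8  132.3] [ 0.14  0.69  0.58  1.33 -0.04  1.63  2.25] [-0.   0.2  0.1]
bar 343 [[-169.3, -25.4, 11.2], [-164.2, -13.1, 14.0], [-158.5, 21.6, 15.7]]
can 212 [[-22.2, -7.2, 28.8], [-8.3, -1.4, 30.5], [4.2, 4.3, 31.9]]Traceback (most recent call last):
  File "<stdin>", line 8, in <module>
    return _quantile_unchecked(
        a, q, axis, out, overwrite_input, method, keepdims, weights)
    return _ureduce(a,
                    func=_quantile_ureduce_func,
    ...<5 lines>...
                    overwrite_input=overwrite_input,
                    method=method)
    r = func(a, **kwargs)
    result = _quantile(arr,
                       quantiles=q,
    ...<2 lines>...
                       out=out,
                       weights=wgt)
    slices_having_nans = np.isnan(arr[-1, ...])
                                  ~~~^^^^^^^^^
IndexError: index -1 is out of bounds for axis 0 with size 0
```

Request:
servo_tool([
  [0, 0, 0, 0, 20, 35, 1],
  [0, 0, 0, 0, 55, 50, 1],
  [0, 0, 0, -5, 90, 60, 1],
  [0, 0, 0, -10, 130, 60, 1],
  [0, 0, 0, -10, 165, 60, 1],
])

```text
clock: 15.55
tcp_pos: [0.4707, -0.2357, 0.3287]
orientation: [-0.026, -2.615, -0.007]
contact_force: [1.6, 0.2, -0.6]
grip_width: 0.0
gripper_force: 0.0
```

Run:
```python
from h import *
S=np.array([.5452,-.4037,.088]); Rb=R.from_euler("z",-1,degrees=True)*R.from_euler("y",30,degrees=True)
ims=[]
for n in ("top","wrist"):
    im,W=cloud(n); ims.append(im); B=Rb.inv().apply((W-S).reshape(-1,3)).reshape(W.shape)*1000
    m=(abs(B[...,1])<12)&(B[...,0]>-75)&(B[...,0]<75)&(B[...,2]>20)&(B[...,2]<36)
    print(n,m.sum(),np.percentile(B[m],[1,50,99],axis=0).round(1).tolist() if m.sum() else 0)
b=cv2.resize(ims[0][150:260,230:510],(640,251),interpolation=cv2.INTER_CUBIC)
s,_=r.grab_frame("scene"); c=cv2.resize(s[200:330,250:520],(640,308),interpolation=cv2.INTER_CUBIC)
cv2.imwrite("pics/final.png",np.vstack([b,c])); print(r.get_obs()["clock"])
```

```text
top 245 [[-67.6, -11.3, 20.4], [-1.2, 0.7, 29.8], [74.2, 11.6, 35.7]]
wrist 366 [[-55.2, -11.7, 20.0], [-48.8, -1.0, 28.5], [-32.4, 11.5, 31.4]]
15.7
```

View pics/final.png

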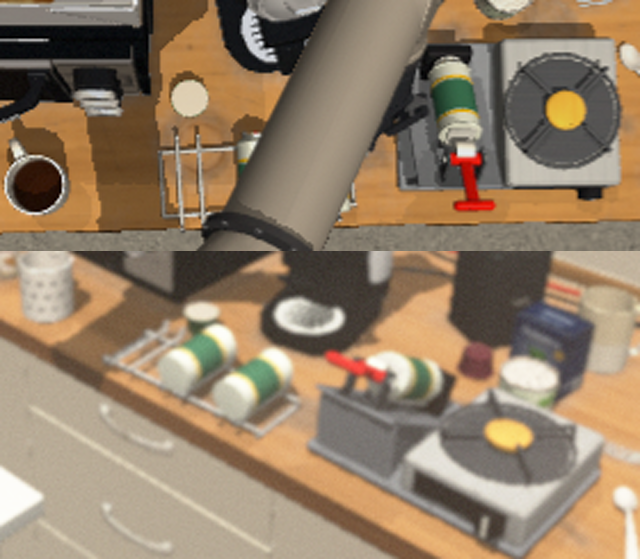

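The last view shows the cartridge locked in the bay at (452,95) against the regulator, with the lever over toward the robot at (470,190). Both used ones lie in the rack, and the mug and the green capsule by the rack stand as before. The measured base is at −55 mm, as it should be when locked.

```bash
python3 -c "
from bench import r
print(r.hand_in())"
```

```text
the job is handed in; nothing more can be done
None
```

I handed the job in at about 15.7 s: cartridge A was the full one (about 330 g), it is locked in the stove bay with the lever on its stop, and the two used cartridges are still in the rack (I assumed these from A's weight and did not weigh them).

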